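Sort the eyewear bench: file, pliers and frame blank

ROBOT

A 7-joint arm with a two-finger parallel gripper is mounted at the origin on the work surface. World frame = base frame: x ahead of the robot, y to its left, z up, the work surface at z = 0. Lengths are in m, angles in degrees, forces in N, time in s.
With the tool pointing down it reaches from about 0.4 to 0.875 m from the base axis. Payload 4.4 kg.
Tool frame: the origin (TCP) lies on the mounting face of the last link; the fingertips stand bot.finger_overhang ahead of it and the grasp point (between the pads) lies 155 mm ahead of it (bot.finger_overhang is the distance from the TCP to the fingertips, in m); x points along the fingers, y is the direction in which the jaws open and shut, and the axes are right-handed (so a half turn about x gives the same grasp; the last joint's range is limited). The gripper opens to 85 mm and grips with 20 to 120 N. Pads are 22 mm wide; open, the fingers measure 114 mm over their backs; the gripper's body (76 mm by 85 mm) begins 54 mm behind the grasp point. The pads swing forward as they close: fully open they stand 13 mm farther back than shut.
Start: joints at [63.037, 36.005, 2.206, 86.941, -1.547, 57.084, -1.146], TCP at [0.256, -0.597, 0.405] pointing down, gripper open.
Joint ranges: [-175.42, 175.42], [-21.48, 121.26], [-71.46, 75.88], [10.55, 141.38], [-63.04, 243.04], [13.31, 113.54], [-168.57, 168.57]. Speed limits (degrees/s): [147.25, 147.25, 180, 180, 180, 180, 180].

INTERFACE

Orientations are given as [roll, pitch, yaw] about the fixed x, y, z axes, in that order (R = Rz(yaw) Ry(pitch) Rx(roll)).
In Python, from station import bot gives the robot as it stands. The module is installed in compiled form; this text tells all that it offers.
- The arm moves only by the tool play_rows, never from a script. Its argument "deltas" is text: rows parted by semicolons, each of 7 numbers parted by spaces: the shift along the world's x, y, z in mm, then the turn, a rotation vector about the world's x, y, z in rad, then the opening, from 0 (shut) to 1 (fully open). In form: x y z wx wy wz hand; .... A call has exactly 5 rows; each row shifts and turns the commanded pose from where the row before left it; what a row does not reach is not made up. A row lasts 1/10 s, in which the tool goes at most 50 mm and 8.59 degrees, less where a joint would pass 70% of its speed; a pose out of reach is approached as far as the arm can. A call with a gripper value outside its range is refused whole. The fingers move at their own pace and stop on an object; "squeeze" is the grip in N (left out, the last holds). Time passes only in rows, so rows that do not move let the fingers close, or fill a call up. It gives the time, the measured TCP pose, the force and the opening at its end, in the units of the state.
- bot.state(): the state, without advancing time (a new reading comes with each control period).
- bot.snapshot(name): name is "scene" or "side" or "wrist"; returns a dict with "image" (480x640x3 uint8, blue, green, red), "z_map" (480x640 float32, m along the optical axis (not along the pixel's ray), 0 where there is no reading), "fx", "fy", "cx", "cy" (pixels), "extrinsics" (4x4, takes a point from camera to world coordinates); the wrist camera has in their place "tool_from_camera" (4x4, takes a point from camera to tool coordinates, whose origin is the TCP and whose axes are the tool frame's). Camera axes: x right, y up, looking along -z (the intrinsics and any distortion apply to the point x, -y, -z); pixel columns grow to the right and rows downward; lengths in m; the calibration is good to about 2 mm. The wrist camera is an equidistant fisheye: a pixel r from the principal point sees the ray r / f radians off the axis. A picture is of the moment at which its call begins: read the wrist's pose just before it.
- bot.sign_off(): hands the job in, once; it reports no verdict.
Trained networks look in a picture, given as the dict that the camera call returned (one of the last four; its "shot" number tells which), for a name from the list of things; names that differ only in an ending like _2 or _b are one class to them, and where a whole thing is asked for, a point or a joint stands for the part that bears it (a point fixed in the world has none). Each returns a list of dicts, best first, with "score" (0 to 1); they miss things now and then, are a little off and sometimes report something else, mostly with a low value. They report only what shows in the picture. A call takes as long as a camera call. They do not tell look-alikes from the thing itself.
- bot.recognise(picture, name): "position" ([column, row] in pixels, amid what is visible of it).
The state is a dict: "time": time; "joint_positions": joint angles; "joint_vel": joint speeds; "effort": joint torques, N m; "tool_pos": TCP position; "tool_rot": TCP orientation; "wrist_force": force on the tool from outside, world axes, zero at the start; "torque": the same for the moment, N m; "width": opening from 0.0 (shut) to 1.0 (fully open).
Only numpy, scipy, OpenCV 4.12 (cv2) and the standard library are available. Lean on these libraries where they do the work, as an engineer would, in place of code of your own. Each camera call takes 0.05 s, during which the arm holds its last target.

TASK

Tidy the frame maker's bench by kind: lay the loose file in the tray that already holds a file and the loose pliers in the tray that already holds pliers, set down rather than dropped from a height, so that each lies wholly inside its tray and below the rim, and leave the tools already in the trays there. Push the amber frame blank along its holder's deck, over the raised lip, so that it drops into the pocket beyond and lies flat on the pocket's floor. Leave everything else on the bench where it is.

Things in the scene. Friction and masses are not known exactly. Their poses are not given: they have to be found in the camera images.
- file: The hand file to be put away. 160 mm long: wooden handle 72 x 22 x 18 mm (x = -72 to 0), steel blade 88 x 15 x 6 mm, its mid-plane 9 mm up. Origin: on the underside where handle meets blade; x along the blade, z up. It balances at about x = -17 mm, in the handle: grip there, across y. About 70 g (hidden scatter).
- file_tip (a point): Tip of the file's blade, on its centre line.
- file_butt (a point): Butt end of the file's handle, on its centre line, 2 mm inside the end.
- pliers: The pliers to be put away. Closed, rigid, 130 mm long. Origin: on the underside below the pivot; x towards the nose, z up. Steel pivot block 32 (x) x 20 (y) x 12 mm (z) centred on the origin: grip it across y. The nose narrows to 9 mm and ends at x = 54 mm; two black handles spread to 46 mm and end at x = -76 mm. About 100 g (hidden scatter).
- pliers_nose (a point): Tip of the pliers' nose.
- pliers_heel (a point): Midway between the pliers' handle ends.
- file_tray: Tray for files. Low open plywood tray, fixed, 200 (x) x 138 (y) x 35 mm high, walls and floor 4 mm. Origin: centre of the underside, z up. The two trays are alike and may change places: tell them by what lies in them. This one holds a second, identical file, lying lengthwise, its centre line about 45 mm from the middle towards -y; the +y half is free.
- pliers_tray: Tray for pliers. Low open plywood tray, fixed, 200 (x) x 138 (y) x 35 mm high, walls and floor 4 mm. Origin: centre of the underside, z up. The two trays are alike and may change places: tell them by what lies in them. This one holds a second, identical pair of pliers, lying lengthwise, its centre line about 35 mm from the middle towards -y; the +y half is free.
- resident_file: The file that already lies in the file tray, same shape and axes as the other. Loose.
- resident_file_tip (a point): Tip of that file's blade.
- resident_file_butt (a point): Butt of that file's handle.
- resident_pliers: The pliers that already lie in the pliers tray, same shape and axes as the other. Loose.
- resident_pliers_nose (a point): Tip of those pliers' nose.
- resident_pliers_heel (a point): Midway between those pliers' handle ends.
- blank: Amber frame blank: a flat plate 90 (x) x 110 (y) x 8 mm, about 100 g (hidden scatter). Origin: centre of its underside, z up. It starts flat on the holder's deck, its x along the holder's, its rear (-x) edge about 20 mm in from the deck's near end. Too wide to grip: push the middle of its rear edge.
- holder: Fixed aluminium blank holder, 250 (x) x 132 (y) mm. Origin: centre of the underside; x points away from the robot, from deck to pocket, z up. Polished, low friction (0.2). Deck: x = -125 to 0 mm, top 20 mm up, near end open. Then a lip and a pocket (see their points). Side rails 8 mm thick, 32 mm high, run the whole length, 116 mm apart inside.
- holder_lip (a point): Middle of the lip's far edge (holder x = 14, z = 23 mm). The lip rises as a ramp from x = -3 to 9 mm, is flat to x = 14 mm, then drops sheer into the pocket. The blank rides over nose up, tips, and falls flat once its rear edge has passed this edge. A pusher with its lower end 4 to 5 mm above the deck clears the lip and still meets the blank.
- holder_pocket (a point): Middle of the pocket's floor: pocket x = 14 to 114 mm in the holder's frame, floor 8 mm up, end wall 30 mm high.
- loupe: Small black loupe, 34 mm tall and wide, standing among the tools, loose. Origin under its centre. Leave it where it is.
- wax_block: Dark brown polishing block, 32 x 32 x 22 mm, lying among the tools, loose. Origin under its centre. Leave it where it is.
- spectacles: Finished dark-brown spectacles, 140 mm wide, 50 mm tall, standing beyond the tools, loose. Origin under the middle of the front. Leave it where it is.
- case: Black spectacle case, 60 x 160 x 42 mm, beyond the trays, loose. Origin under its centre. Leave it where it is.
- glue_bottle: White bottle, 40 mm across and 105 mm tall, beyond the holder, loose. Origin under its centre. Leave it where it is.
- mug: White mug, 80 mm across and 90 mm tall, beyond the trays, loose. Origin under its centre. Leave it where it is.
Things that resemble listed ones, but are neither listed nor needed, are in the scene too. What is shaped like the pliers but purple is not meant.

How it is judged (in metres and radians):
At the end, for the whole second after the job is handed in: Both files lie in the file tray, both pliers in the pliers tray (end points within the outline, below the 35 mm rim); the blank lies in the pocket, flat to 0.04 rad, underside at most 10.5 mm above the holder's underside (floor 8 mm), within 6 mm of the middle sideways; all at rest (x of file_tip in the frame of file_tray between -0.1 and 0.1 m and y of file_tip in the frame of file_tray between -0.069 and 0.069 m and z of each of file_tip, file_butt, resident_file_tip, resident_file_butt in the frame of file_tray below 0.035 m and x of file_butt in the frame of file_tray between -0.1 and 0.1 m and y of file_butt in the frame of file_tray between -0.069 and 0.069 m and linear speed of each of file, resident_file, pliers, resident_pliers, blank below 0.02 m/s and angular speed of each of file, resident_file, pliers, resident_pliers, blank below 0.2 rad/s and x of resident_file_tip in the frame of file_tray between -0.1 and 0.1 m and y of resident_file_tip in the frame of file_tray between -0.069 and 0.069 m and x of resident_file_butt in the frame of file_tray between -0.1 and 0.1 m and y of resident_file_butt in the frame of file_tray between -0.069 and 0.069 m and x of pliers_nose in the frame of pliers_tray between -0.1 and 0.1 m and y of pliers_nose in the frame of pliers_tray between -0.069 and 0.069 m and z of each of pliers_nose, pliers_heel, resident_pliers_nose, resident_pliers_heel in the frame of pliers_tray below 0.035 m and x of pliers_heel in the frame of pliers_tray between -0.1 and 0.1 m and y of pliers_heel in the frame of pliers_tray between -0.069 and 0.069 m and x of resident_pliers_nose in the frame of pliers_tray between -0.1 and 0.1 m and y of resident_pliers_nose in the frame of pliers_tray between -0.069 and 0.069 m and x of resident_pliers_heel in the frame of pliers_tray between -0.1 and 0.1 m and y of resident_pliers_heel in the frame of pliers_tray between -0.069 and 0.069 m and x of blank in the frame of holder between 0.055 and 0.073 m and z of blank in the frame of holder below 0.0105 m and angle between blank's own z axis and vertical below 0.04 rad and y of blank in the frame of holder between -0.006 and 0.006 m); the robot touches nothing.
It fails at once if a bystander (loupe, wax block, spectacles, case, bottle or mug) is shifted by more than 20 mm (distance of any of loupe, wax_block, spectacles, case, glue_bottle, mug from where it was at the start of the episode above 0.02 m).
It fails at once if the file is thrown, or dropped from more than about 60 mm (contact force between the fingers and file below 0.02 N and linear speed of file above 1.1 m/s).
It fails at once if the pliers are thrown, or dropped from more than about 60 mm (contact force between the fingers and pliers below 0.02 N and linear speed of pliers above 1.1 m/s).
It also fails if it takes over 58 s, if anything falls off the work surface, if the arm or the gripper's body presses on something with over 40 N, if the wrist force passes 120 N, or if a joint passes its speed limit or range.

## Working session

There is one attempt and no reset: what is moved stays moved. The work goes in short steps, Python scripts to look and compute and a tool call to move; the robot and the scene stay as the last step left them, time stands still between calls to the robot, and variables do not carry over. Pictures are saved under pics/ and viewed, and the job is handed in when it is done.

Besides the shell and the picture viewer there is one more tool, called as name(argument=value, ...) on one line, values as JSON. play_rows: Moves the arm, as the interface text tells. Its arguments: {"type":"object","properties":{"deltas":{"type":"string"},"squeeze":{"type":"number"}},"required":["deltas"]}

```bash
ls; mkdir -p pics; python3 - <<'E'
from station import bot
import cv2,pickle
s=bot.state(); print(s, bot.finger_overhang)
for n in ("scene","side"):
    p=bot.snapshot(n); cv2.imwrite(f"pics/{n}0.png",p["image"]); pickle.dump({k:v for k,v in p.items()},open(f"{n}0.pkl","wb"))
    print({k:v for k,v in p.items() if k not in("image","z_map")})
E
```

```text
pics
{'time': 0.0, 'joint_positions': array([63.03667621, 36.05804176,  2.20189092, 86.99630604, -1.54572356,
       57.08356825, -1.14728167]), 'joint_vel': array([-0.0048216 , -0.02090508,  0.06558748,  0.02481177,  0.00865099,
       -0.09082658, -0.02652669]), 'effort': array([ 2.87467628e-04, -5.63404584e+01,  1.22601695e+00, -1.93448728e+01,
        1.08517628e-02,  1.04761234e-02,  5.95950928e-05]), 'tool_pos': array([ 0.25590738, -0.59718037,  0.40379675]), 'tool_rot': array([-88.91039098,  89.89174691, 114.282729  ]), 'wrist_force': array([-0.52821935,  0.03581057, -0.93474326]), 'torque': array([0.02919708, 0.08387147, 0.01647635]), 'width': 0.9986005221830838} 0.1734
{'fx': 448.5351534631651, 'fy': 448.5351534631651, 'cx': 322.1629999622426, 'cy': 239.93599815339206, 'extrinsics': array([[-0.54881967, -0.53602987,  0.64145845,  1.25717912],
       [ 0.83572628, -0.36921067,  0.40650346,  0.44033316],
       [ 0.01893531,  0.75918079,  0.65060433,  0.79925178],
       [ 0.        ,  0.        ,  0.        ,  1.        ]]), 'shot': 1}
{'fx': 532.2026307727555, 'fy': 532.2026307727555, 'cx': 323.16926366727193, 'cy': 243.78855344468255, 'extrinsics': array([[-0.98599893,  0.119352  , -0.11645259,  0.38720026],
       [-0.1664756 , -0.66439189,  0.72860777,  0.75164304],
       [ 0.00959064,  0.737793  ,  0.67495889,  0.78209133],
       [ 0.        ,  0.        ,  0.        ,  1.        ]]), 'shot': 2}
```

View pics/scene0.png

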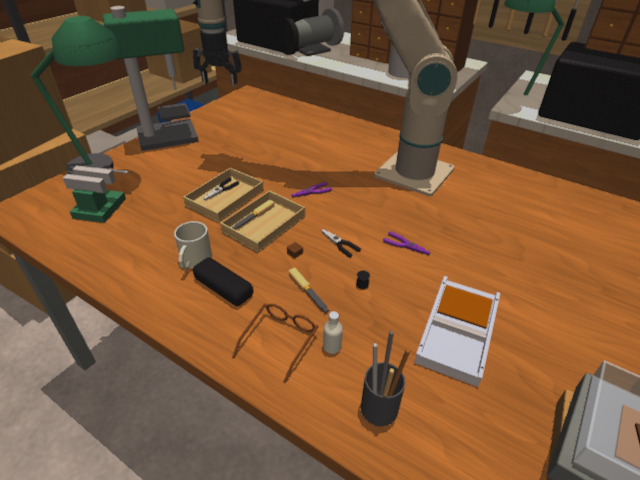

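View pics/side0.png

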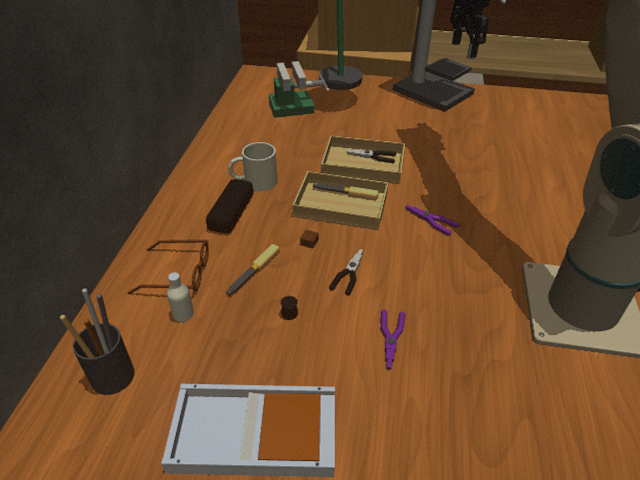

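```bash
cat > h.py <<'E'
import numpy as np,cv2,pickle
def cloud(p,T=None):
    z=p["z_map"]; v,u=np.mgrid[0:480,0:640]
    x=(u-p["cx"])/p["fx"]*z; y=-(v-p["cy"])/p["fy"]*z
    P=np.stack([x,y,-z,np.ones_like(z)],-1)
    W=P@(p["extrinsics"] if T is None else T).T
    W[z==0]=np.nan
    return W[...,:3]
def px2w(p,u,v,zw):
    E=p["extrinsics"]; d=E[:3,:3]@np.array([(u-p["cx"])/p["fx"],-(v-p["cy"])/p["fy"],-1])
    t=(zw-E[2,3])/d[2]; return E[:3,3]+t*d
def ortho(p,zw,x0,x1,y0,y1,s):
    # top-down image of plane z=zw: rows: x decreasing downwards, cols: y decreasing to the right; s px/m
    H=int((x1-x0)*s); W=int((y1-y0)*s)
    r,c=np.mgrid[0:H,0:W]; X=x1-r/s; Y=y1-c/s
    E=np.linalg.inv(p["extrinsics"]); P=np.stack([X,Y,np.full_like(X,zw),np.ones_like(X)],-1)@E.T
    u=p["cx"]+p["fx"]*P[...,0]/-P[...,2]; v=p["cy"]-p["fy"]*P[...,1]/-P[...,2]
    return cv2.remap(p["image"],u.astype(np.float32),v.astype(np.float32),cv2.INTER_LINEAR)
E
python3 - <<'E'
from h import *
for n in ("scene","side"):
    p=pickle.load(open(n+"0.pkl","rb")); W=cloud(p)
    print(n,np.nanmedian(W[...,2][(np.abs(W[...,2])<.02)&(W[...,0]>.3)&(W[...,0]<.8)]))
    o=ortho(p,0.008,.3,.9,-.5,.4,800)
    for i,x in enumerate(np.arange(.3,.91,.1)): cv2.putText(o,f"{x:.1f}",(0,int((.9-x)*800)),0,.35,(255,255,255)); cv2.line(o,(0,int((.9-x)*800)),(720,int((.9-x)*800)),(255,255,255),1)
    for y in np.arange(-.5,.41,.1): cv2.line(o,(int((.4-y)*800),0),(int((.4-y)*800),480),(255,255,255),1); cv2.putText(o,f"{y:.1f}",(int((.4-y)*800),478),0,.35,(255,255,255))
    cv2.imwrite(f"pics/o_{n}0.png",o)
E
```

```text
scene 0.0002881123412655784
side 0.0008822298931092654
```

```bash
python3 - <<'E'
from station import bot
from h import *
for n in ("scene","side"):
    p=bot.snapshot(n)
    W=cloud(p)
    for nm in ("file","file_tip","file_butt","pliers","pliers_nose","pliers_heel","blank","holder","holder_lip","holder_pocket","file_tray","pliers_tray","loupe","wax_block","glue_bottle","spectacles"):
        for d in bot.recognise(p,nm)[:4]:
            u,v=d["position"]; w=px2w(p,u,v,0.009); k=W[int(round(v)),int(round(u))]
            print(n,nm,round(d["score"],2),[round(u),round(v)],w[:2].round(3),k.round(3))
E
```

```text
scene file 0.87 [307, 285] [0.64 0.01] [0.645 0.012 0.016]
scene file 0.7 [454, 345] [0.607 0.37 ] [0.607 0.369 0.01 ]
scene file_tip 0.73 [307, 288] [0.647 0.014] [0.653 0.018 0.016]
scene file_butt 0.72 [281, 317] [0.755 0.017] [0.748 0.012 0.   ]
scene file_butt 0.38 [306, 284] [0.639 0.006] [0.645 0.009 0.018]
scene file_butt 0.36 [256, 209] [ 0.473 -0.29 ] [ 0.486 -0.277  0.023]
scene file_butt 0.2 [222, 194] [ 0.472 -0.422] [ 0.469 -0.427  0.006]
scene pliers 0.88 [405, 244] [0.366 0.14 ] [0.365 0.14  0.009]
scene pliers 0.81 [314, 192] [ 0.299 -0.2  ] [ 0.297 -0.203  0.005]
scene pliers 0.66 [340, 241] [ 0.453 -0.011] [ 0.457 -0.01   0.011]
scene pliers 0.61 [305, 286] [0.645 0.006] [0.649 0.009 0.015]
scene pliers_nose 0.85 [402, 245] [0.373 0.135] [0.373 0.135 0.009]
scene pliers_nose 0.77 [312, 190] [ 0.298 -0.209] [ 0.3   -0.208  0.012]
scene pliers_nose 0.68 [292, 250] [ 0.56  -0.096] [ 0.569 -0.088  0.022]
scene pliers_nose 0.53 [342, 244] [ 0.46  -0.001] [ 0.452 -0.006 -0.001]
scene pliers_heel 0.7 [341, 241] [ 0.451 -0.009] [ 0.455 -0.008  0.011]
scene pliers_heel 0.67
[... 2913 characters left out ...]
8 0.373] [0.588 0.373 0.008]
side holder 0.69 [351, 272] [ 0.451 -0.009] [ 0.451 -0.009  0.009]
side holder_lip 0.66 [230, 433] [0.59 0.37] [0.59  0.37  0.009]
side holder_pocket 0.66 [231, 431] [0.59  0.367] [0.59  0.366 0.007]
side file_tray 0.77 [342, 202] [ 0.502 -0.233] [ 0.502 -0.239  0.005]
side loupe 0.9 [288, 309] [0.556 0.11 ] [0.552 0.123 0.026]
side loupe 0.18 [356, 190] [ 0.475 -0.289] [ 0.473 -0.268  0.023]
side wax_block 0.69 [307, 238] [ 0.557 -0.094] [ 0.556 -0.082  0.021]
side wax_block 0.27 [260, 163] [ 0.732 -0.356] [ 0.7   -0.255  0.08 ]
side glue_bottle 0.78 [179, 297] [0.77  0.117] [0.741 0.164 0.067]
side spectacles 0.85 [195, 265] [0.768 0.028] [ 0.774  0.018 -0.001]
```

View pics/o_side0.png

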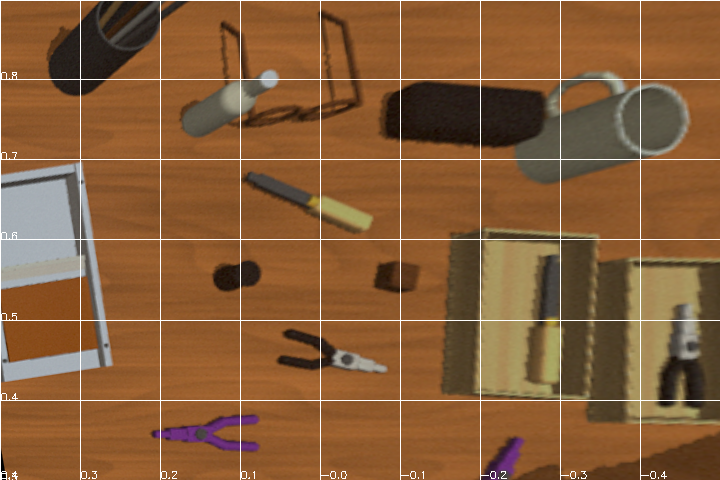

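View pics/o_scene0.png

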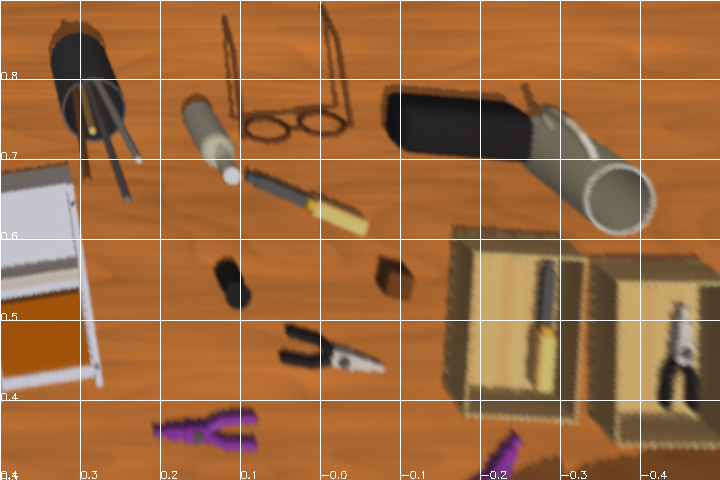

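```bash
python3 - <<'E'
from h import *
import cv2
for n in ("scene","side"):
    p=pickle.load(open(n+"0.pkl","rb"))
    W=cloud(p).reshape(-1,3)
    # rims by height
    for nm,b,zr in (("file_tray",(.39,.63,-.34,-.15),.035),("pliers_tray",(.36,.60,-.53,-.34),.035),("holder",(.38,.72,.25,.48),.032)):
        m=(W[:,0]>b[0])&(W[:,0]<b[1])&(W[:,1]>b[2])&(W[:,1]<b[3])&(abs(W[:,2]-zr)<.004)
        Q=W[m][:,:2].astype(np.float32)
        r=cv2.minAreaRect(Q*1000); print(n,nm,m.sum(),r)
    outs=[]
    o1=ortho(p,0.035,.36,.64,-.52,-.14,1000)
    o2=ortho(p,0.032,.36,.74,.25,.48,1000)
    cv2.imwrite(f"pics/t_{n}.png",cv2.resize(o1,None,fx=2,fy=2)); cv2.imwrite(f"pics/h_{n}.png",cv2.resize(o2,None,fx=1.5,fy=1.5))
E
python3 - <<'E'
import cv2,numpy as np
a=cv2.imread('pics/h_scene.png');b=cv2.imread('pics/h_side.png')
cv2.imwrite('pics/h.png',np.hstack([a,b]))
E
```

```text
scene file_tray 366 ((502.42242431640625, -252.9700164794922), (183.8474578857422, 203.28933715820312), 86.85945129394531)
scene pliers_tray 300 ((471.4153137207031, -412.9857177734375), (145.4608612060547, 204.95046997070312), 88.99702453613281)
scene holder 1651 ((555.5193481445312, 360.4550476074219), (251.40208435058594, 132.1288299560547), 8.550559043884277)
side file_tray 537 ((503.4054260253906, -235.430908203125), (146.3922576904297, 200.89614868164062), 86.90171813964844)
side pliers_tray 432 ((470.79681396484375, -414.1712951660156), (146.99256896972656, 200.86016845703125), 89.92535400390625)
side holder 4995 ((555.38525390625, 358.88385009765625), (248.58294677734375, 135.24073791503906), 8.663187026977539)
```

View pics/t_scene.png

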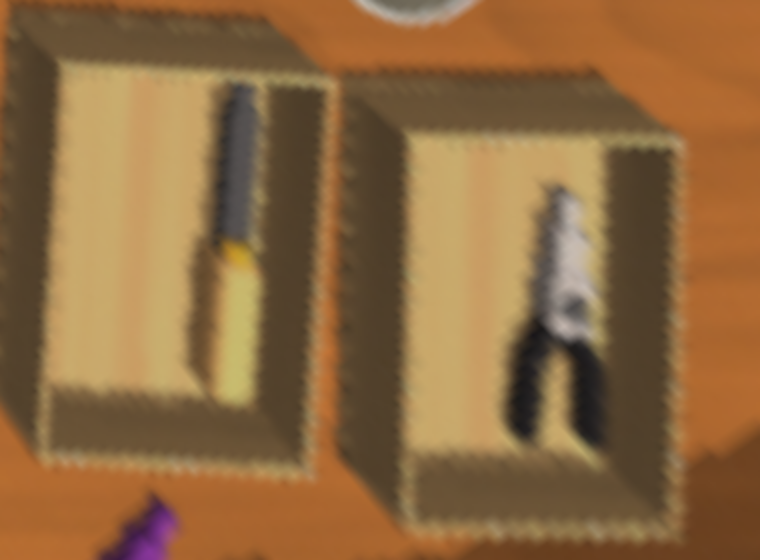

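View pics/t_side.png

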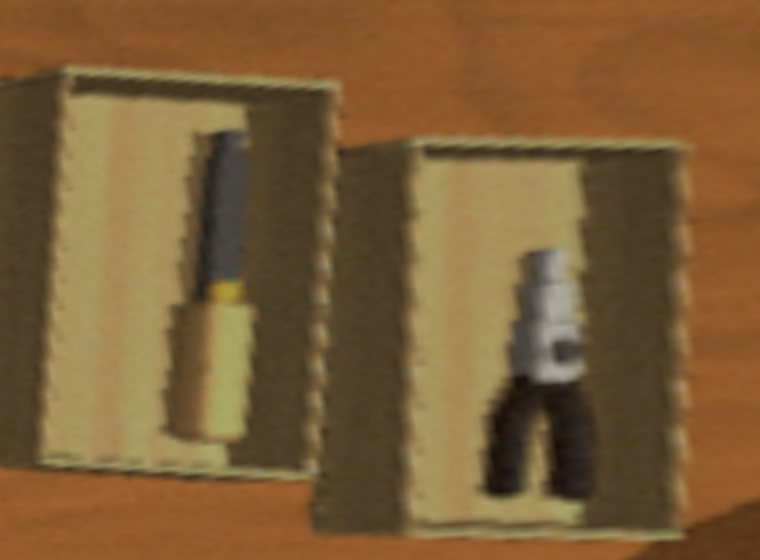

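View pics/h.png

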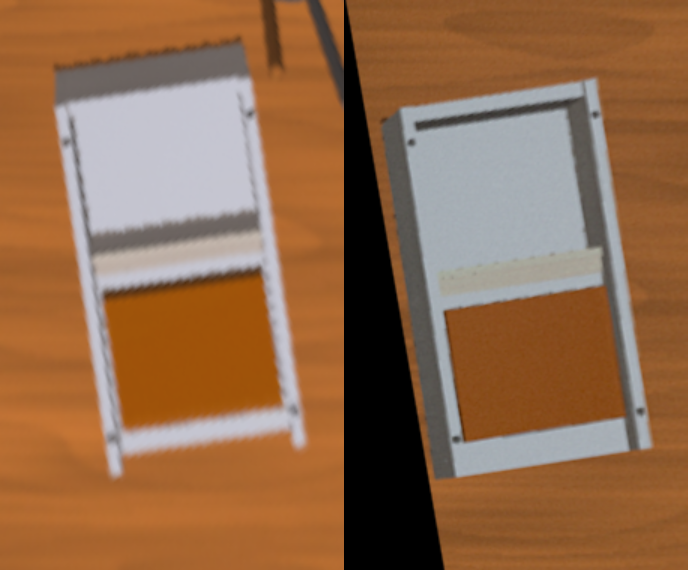

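```bash
python3 - <<'E'
from h import *
from scipy.spatial.transform import Rotation as R
from station import bot
s=bot.state(); M=R.from_euler('xyz',s["tool_rot"],degrees=True).as_matrix(); print(M.round(3), s["time"])
for n in ("scene","side"):
    p=pickle.load(open(n+"0.pkl","rb")); 
    W=cloud(p); hsv=cv2.cvtColor(p["image"],cv2.COLOR_BGR2HSV)
    for nm,b in (("file",(.60,.70,-.08,.105)),("pliers",(.42,.50,-.10,.07))):
        o=ortho(p,0.009 if nm=="file" else .007,b[0],b[1],b[2],b[3],4000)
        hs=cv2.cvtColor(o,cv2.COLOR_BGR2HSV).astype(int)
        # table is orange: hue ~8-14, sat high. 
        lab=cv2.cvtColor(o,cv2.COLOR_BGR2LAB).astype(float)
        bgc=np.median(lab.reshape(-1,3),0); d=np.abs(lab-bgc); m=(np.hypot(d[...,1],d[...,2])>18).astype(np.uint8)
        m=cv2.morphologyEx(m,cv2.MORPH_OPEN,np.ones((9,9)))
        k,l,st,c=cv2.connectedComponentsWithStats(m); i=1+np.argmax(st[1:,4])
        yy,xx=np.where(l==i); X=b[1]-yy/4000; Y=b[3]-xx/4000
        P=np.stack([X,Y],-1); c0=P.mean(0); w,v=np.linalg.eigh(np.cov((P-c0).T)); a=v[:,1]; a=a*np.sign(a[1]) ; t=(P-c0)@a; lat=(P-c0)@[-a[1],a[0]]
        e0=c0+a*np.percentile(t,.3); e1=c0+a*np.percentile(t,99.7)
        print(n,nm,"c",c0.round(4),"az",np.degrees(np.arctan2(a[1],a[0])).round(1),"len",np.ptp(t).round(3),"ends",e0.round(4),e1.round(4))
        oo=o.copy(); oo[l!=i]//=2
        for e in(e0,e1): cv2.circle(oo,(int((b[3]-e[1])*4000),int((b[1]-e[0])*4000)),6,(0,255,0),2)
        cv2.imwrite(f"pics/seg_{n}_{nm}.png",oo)
E
python3 -c "
import cv2,numpy as np
r=[np.vstack([cv2.resize(cv2.imread(f'pics/seg_{n}_{k}.png'),(400,230)) for k in('file','pliers')]) for n in('scene','side')]
cv2.imwrite('pics/seg.png',np.hstack(r))"
```

```text
[[ 0.     0.394 -0.919]
 [ 0.    -0.919 -0.394]
 [-1.     0.    -0.   ]] 1.8
scene file c [0.65   0.0179] az 66.0 len 0.168 ends [ 0.6167 -0.057 ] [0.6837 0.0937]
scene pliers c [ 0.4569 -0.0102] az 76.0 len 0.134 ends [ 0.4395 -0.0802] [0.4712 0.0469]
side file c [0.6635 0.0523] az 66.9 len 0.091 ends [0.646  0.0115] [0.6807 0.0927]
side pliers c [ 0.455  -0.0125] az 76.9 len 0.135 ends [ 0.4387 -0.0827] [0.4687 0.0465]
```

View pics/seg.png

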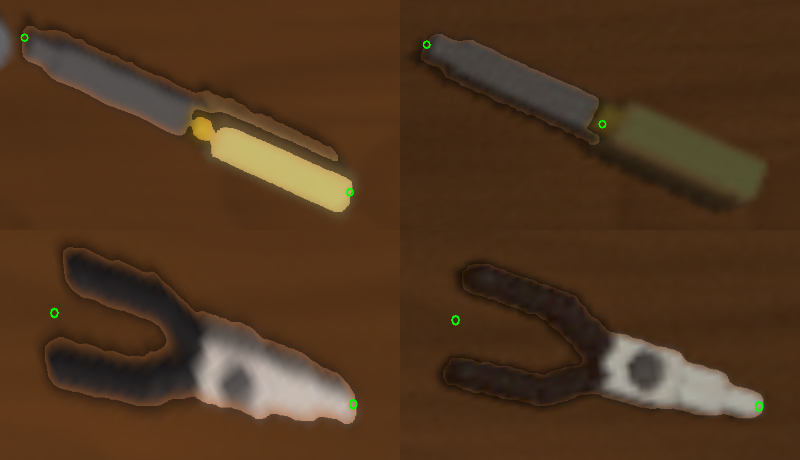

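Candidates (scene pixels). Pliers: black loose pair at (341,242), purple ones at (407,243) and (312,190), and one already in the tray at (224,190). File: the loose one at (307,290), and one already in the tray at (253,215). I choose (341,242) and (307,290); the crops above confirm a black-handled steel pair and a wooden-handled file. The file tray is the one at scene (263,220) and the pliers tray is at (224,195).

play_rows(deltas="19.2 29.65 -3 0 0 0.0378 0.6; 19.2 29.65 -3 0 0 0.0378 0.6; 19.2 29.65 -3 0 0 0.0378 0.6; 19.2 29.65 -3 0 0 0.0378 0.6; 19.2 29.65 -3 0 0 0.0378 0.6")

```text
time: 2.3
tool_pos: [0.3527, -0.448, 0.3898]
tool_rot: [109.8, 90.0, -36.1]
wrist_force: [0.5, -0.5, 0.3]
width: 0.6
```

play_rows(deltas="19.2 29.65 -3 0 0 0.0378 0.6; 19.2 29.65 -3 0 0 0.0378 0.6; 19.2 29.65 -3 0 0 0.0378 0.6; 19.2 29.65 -3 0 0 0.0378 0.6; 19.2 29.65 -3 0 0 0.0378 0.6")

```text
time: 2.8
tool_pos: [0.4487, -0.2998, 0.3748]
tool_rot: [103.4, 90.0, -31.7]
wrist_force: [0.3, -0.5, -0.6]
width: 0.603
```

play_rows(deltas="19.2 29.65 -3 0 0 0.0378 0.6; 19.2 29.65 -3 0 0 0.0378 0.6; 19.2 29.65 -3 0 0 0.0378 0.6; 19.2 29.65 -3 0 0 0.0378 0.6; 19.2 29.65 -3 0 0 0.0378 0.6")

```text
time: 3.3
tool_pos: [0.5447, -0.1515, 0.3598]
tool_rot: [101.3, 90.0, -22.9]
wrist_force: [1.4, 0.1, -0.1]
width: 0.599
```

play_rows(deltas="19.2 29.65 -3 0 0 0.0378 0.6; 19.2 29.65 -3 0 0 0.0378 0.6; 19.2 29.65 -3 0 0 0.0378 0.6; 19.2 29.65 -3 0 0 0.0378 0.6; 19.2 29.65 -3 0 0 0.0378 0.6")

```text
time: 3.8
tool_pos: [0.6408, -0.0033, 0.3447]
tool_rot: [92.8, 90.0, -20.6]
wrist_force: [0.0, 0.2, -0.5]
width: 0.601
```

```bash
cat >> h.py <<'E'
from scipy.spatial.transform import Rotation as R
def wristT(s):
    T=np.eye(4); T[:3,:3]=R.from_euler('xyz',s["tool_rot"],degrees=True).as_matrix(); T[:3,3]=s["tool_pos"]; return T
def wortho(p,s,zw,x0,x1,y0,y1,sc):
    H=int((x1-x0)*sc); W=int((y1-y0)*sc)
    r,c=np.mgrid[0:H,0:W]; X=x1-r/sc; Y=y1-c/sc
    E=np.linalg.inv(wristT(s)@p["tool_from_camera"]); P=np.stack([X,Y,np.full_like(X,zw),np.ones_like(X)],-1)@E.T
    rr=np.hypot(P[...,0],P[...,1]); th=np.arctan2(rr,-P[...,2]); k=th/np.maximum(rr,1e-9)
    u=p["cx"]+p["fx"]*k*P[...,0]; v=p["cy"]-p["fy"]*k*P[...,1]
    return cv2.remap(p["image"],u.astype(np.float32),v.astype(np.float32),cv2.INTER_LINEAR)
def grid(o,x0,x1,y0,y1,sc,st=.05):
    for x in np.arange(np.ceil(x0/st)*st,x1,st): r=int((x1-x)*sc); cv2.line(o,(0,r),(o.shape[1],r),(255,255,255),1); cv2.putText(o,f"{x:.2f}",(0,r-2),0,.4,(255,255,255))
    for y in np.arange(np.ceil(y0/st)*st,y1,st): c=int((y1-y)*sc); cv2.line(o,(c,0),(c,o.shape[0]),(255,255,255),1); cv2.putText(o,f"{y:.2f}",(c+2,o.shape[0]-3),0,.4,(255,255,255))
    return o
E
python3 - <<'E'
from station import bot
from h import *
s=bot.state(); p=bot.snapshot("wrist"); cv2.imwrite("pics/w1.png",p["image"])
pickle.dump((p,s),open("w1.pkl","wb"))
print({k:v for k,v in p.items() if k not in("image","z_map")}, wristT(s).round(4), bot.finger_overhang)
b=(.40,.72,-.12,.14); o=grid(wortho(p,s,.009,*b,2000),*b,2000,.02); cv2.imwrite("pics/wo1.png",o)
E
```

```text
{'fx': 371.64829954431775, 'fy': 371.64829954431775, 'cx': 317.20776375501623, 'cy': 239.9677802914754, 'tool_from_camera': array([[ 2.18095675e-04,  2.92366466e-01, -9.56306333e-01,
         3.22467294e-02],
       [ 9.99999182e-01,  1.14170092e-03,  5.77106458e-04,
         7.27858444e-04],
       [ 1.26054239e-03, -9.56305676e-01, -2.92365978e-01,
        -7.34431260e-02],
       [ 0.00000000e+00,  0.00000000e+00,  0.00000000e+00,
         1.00000000e+00]]), 'shot': 5} [[ 3.000e-04  9.177e-01 -3.973e-01  6.408e-01]
 [-1.000e-04 -3.973e-01 -9.177e-01 -3.300e-03]
 [-1.000e+00  3.000e-04 -0.000e+00  3.447e-01]
 [ 0.000e+00  0.000e+00  0.000e+00  1.000e+00]] 0.1734
```

View pics/w1.png

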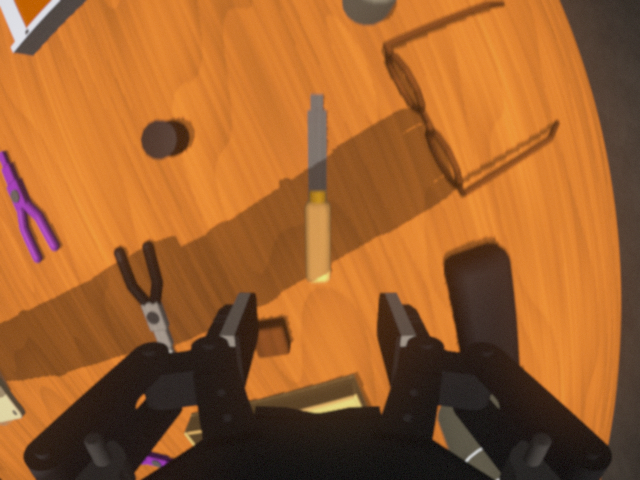

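View pics/wo1.png

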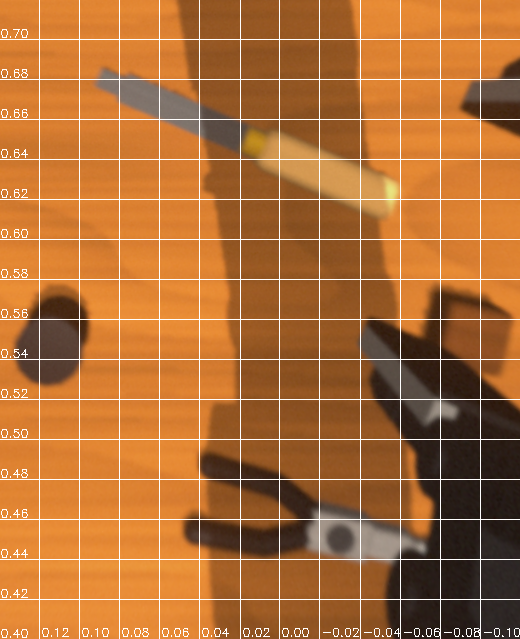

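The wrist view shows the file at about (317,190) and the loose pliers at (150,300), both matching my estimates to within 2–3 mm. Descending onto the file.

play_rows(deltas="0.7 -1.7 -45 0 0 0.003 0.6; 0 0 -48 0 0 0 0.6; 0 0 -42 0 0 0 0.6; 0 0 -24 0 0 0 0.6; 0 0 -10 0 0 0 0.6", squeeze=40)

```text
time: 4.35
tool_pos: [0.6394, -0.0064, 0.1727]
tool_rot: [-64.1, 89.7, -177.4]
wrist_force: [0.3, 0.5, 0.8]
width: 0.597
```

play_rows(deltas="0 0 0 0 0 0 0; 0 0 0 0 0 0 0; 0 0 0 0 0 0 0; 0 0 0 0 0 0 0; 0 0 0 0 0 0 0", squeeze=40)

```text
time: 4.85
tool_pos: [0.6414, -0.0062, 0.1772]
tool_rot: [113.9, 89.9, 0.6]
wrist_force: [-0.4, -0.3, 5.3]
width: 0.249
```

play_rows(deltas="0 0 10 0 0 0 0; 0 0 25 0 0 0 0; 0 0 35 0 0 0 0; 0 0 30 0 0 0 0; 0 0 0 0 0 0 0")

```text
time: 5.35
tool_pos: [0.6425, -0.0061, 0.281]
tool_rot: [115.5, 89.5, 2.2]
wrist_force: [0.7, 1.3, -0.8]
width: 0.244
```

```bash
python3 - <<'E'
from station import bot
from h import *
s=bot.state(); p=bot.snapshot("wrist"); q=bot.snapshot("side")
cv2.imwrite("pics/c2.png",np.hstack([cv2.resize(p["image"],(400,300)),cv2.resize(q["image"],(400,300))])); print(s["tool_pos"],s["width"])
E
```

```text
[ 0.64249666 -0.00607827  0.28095723] 0.24402832543987987
```

View pics/c2.png

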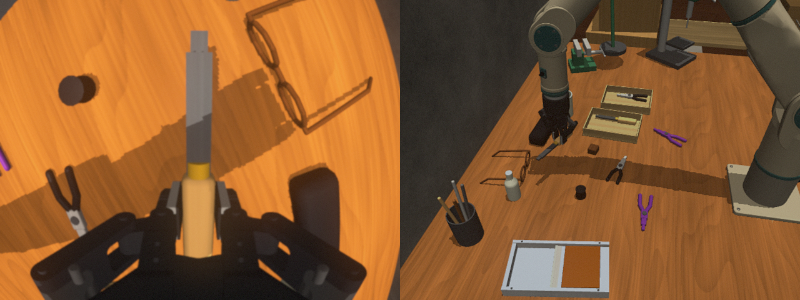

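The wrist half shows the file held squarely in the jaws. Carrying it to the file tray.

play_rows(deltas="-16.1 -19.9 0 0 0 -0.1225 0; -16.1 -19.9 0 0 0 -0.1225 0; -16.1 -19.9 0 0 0 -0.1225 0; -16.1 -19.9 0 0 0 -0.1225 0; -16.1 -19.9 0 0 0 -0.1225 0")

```text
time: 5.95
tool_pos: [0.5588, -0.1063, 0.2744]
tool_rot: [-36.5, 89.8, 174.8]
wrist_force: [-0.3, -0.7, -0.4]
width: 0.242
```

play_rows(deltas="-16.1 -19.9 0 0 0 -0.1225 0; -16.1 -19.9 0 0 0 -0.1225 0; -16.1 -19.9 0 0 0 -0.1225 0; -16.1 -19.9 0 0 0 -0.1225 0; -16.1 -19.9 0 0 0 -0.1225 0")

```text
time: 6.45
tool_pos: [0.4783, -0.2057, 0.2746]
tool_rot: [-11.5, 89.8, 164.7]
wrist_force: [0.4, -0.0, -0.2]
width: 0.246
```

play_rows(deltas="0 0 0 0 0 0 0; 0 0 0 0 0 0 0; 0 0 0 0 0 0 0; 0 0 0 0 0 0 0; 0 0 0 0 0 0 0")

```text
time: 6.95
tool_pos: [0.4802, -0.2044, 0.2755]
tool_rot: [-89.9, 90.0, 86.7]
wrist_force: [-0.7, -0.3, 0.2]
width: 0.244
```

```bash
python3 - <<'E'
from station import bot
from h import *
s=bot.state(); p=bot.snapshot("wrist"); q=bot.snapshot("side")
cv2.imwrite("pics/w3.png",p["image"]); print(s["tool_pos"],s["width"],wristT(s)[:3,:3].round(3), s["joint_positions"])
b=(.36,.64,-.34,-.12); o=grid(wortho(p,s,.035,*b,2000),*b,2000,.02); 
b=(.36,.64,-.34,-.12); o2=grid(ortho(q,.11,*b,2000),*b,2000,.02);cv2.imwrite("pics/wo3.png",np.hstack([o,o2]))
E
```

```text
[ 0.48016115 -0.20440636  0.27553023] 0.24426444209679096 [[ 0.    -0.059 -0.998]
 [ 0.    -0.998  0.059]
 [-1.    -0.     0.   ]] [ 14.4277037   36.96235968   8.33299701 114.1350871  -10.21680158
  29.59438015 -63.39579778]
```

View pics/w3.png

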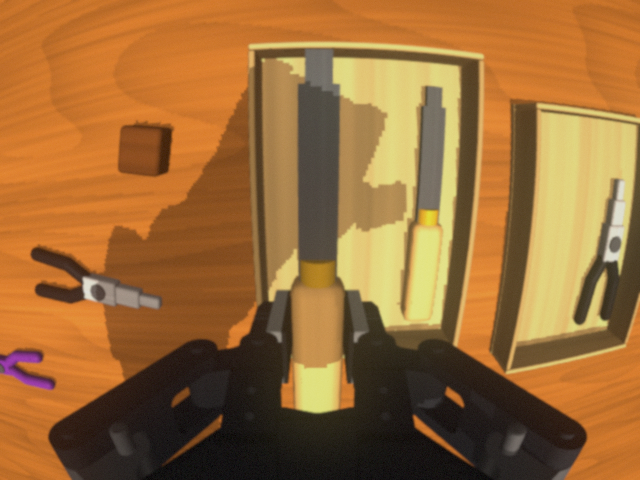

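View pics/wo3.png

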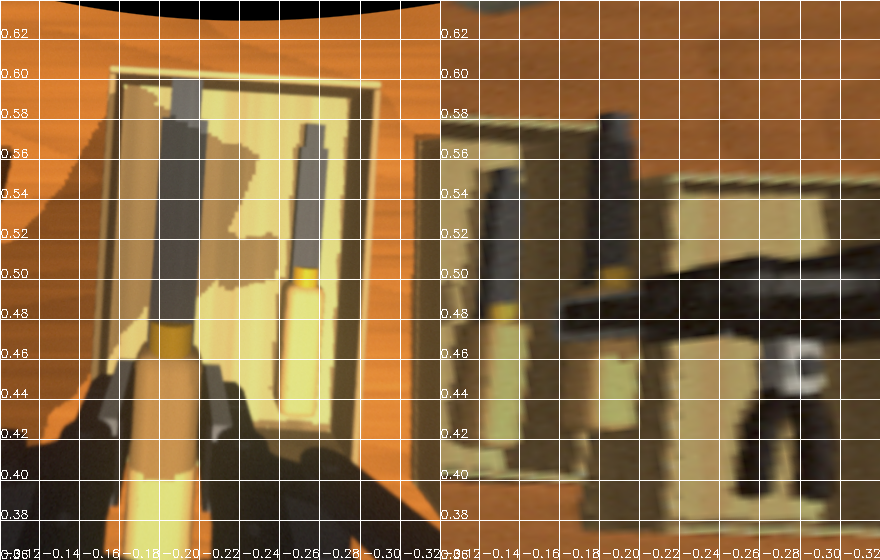

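play_rows(deltas="0 0 -25 0 0 0 0; 0 0 -30 0 0 0 0; 0 0 -22 0 0 0 0; 0 0 -12 0 0 0 0; 0 0 -4 0 0 0 0")

```text
time: 7.55
tool_pos: [0.4795, -0.205, 0.1817]
tool_rot: [-21.4, 89.9, 155.1]
wrist_force: [-0.1, -0.3, -0.5]
width: 0.242
```

play_rows(deltas="0 0 0 0 0 0 0; 0 0 0 0 0 0 0; 0 0 -1 0 0 0 0; 0 0 0 0 0 0 0; 0 0 0 0 0 0 0")

```text
time: 8.05
tool_pos: [0.4799, -0.2052, 0.1822]
tool_rot: [163.4, 89.9, -20.1]
wrist_force: [-0.4, 0.4, -0.9]
width: 0.244
```

play_rows(deltas="0 0 -1 0 0 0 0; 0 0 -1 0 0 0 0; 0 0 0 0 0 0 0; 0 0 0 0 0 0 0.36; 0 0 0 0 0 0 0.36")

```text
time: 8.55
tool_pos: [0.4798, -0.2052, 0.1798]
tool_rot: [163.7, 90.0, -19.9]
wrist_force: [0.2, 0.3, -0.1]
width: 0.364
```

play_rows(deltas="0 0 0 0 0 0 0.36; 0 0 10 0 0 0 0.36; 0 0 25 0 0 0 0.36; 0 0 40 0 0 0 0.36; 0 0 45 0 0 0 0.36")

```text
time: 9.05
tool_pos: [0.4792, -0.205, 0.3006]
tool_rot: [-17.5, 89.9, 159.0]
wrist_force: [1.3, -1.1, 0.2]
width: 0.358
```

```bash
python3 - <<'E'
from station import bot
from h import *
s=bot.state(); p=bot.snapshot("wrist"); q=bot.snapshot("side")
cv2.imwrite("pics/w4.png",np.hstack([cv2.resize(p["image"],(400,300)),cv2.resize(q["image"][80:300,230:523],(400,300))])); print(s["tool_pos"],s["width"],s["time"])
b=(.40,.50,-.12,.06); o=grid(wortho(p,s,.009,*b,4000),*b,4000,.02); cv2.imwrite("pics/wo4.png",o)
E
```

```text
[ 0.47916182 -0.20495651  0.30063085] 0.35772200240190916 9.05
```

View pics/w4.png

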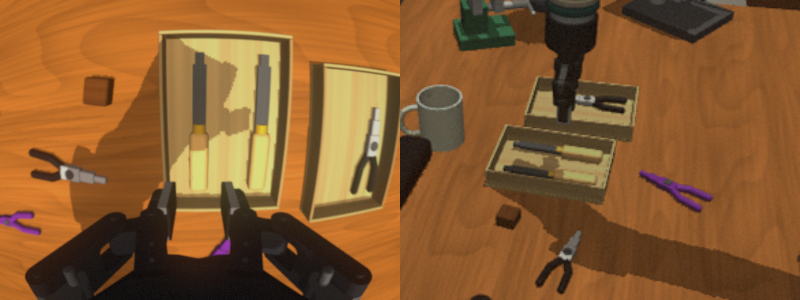

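View pics/wo4.png

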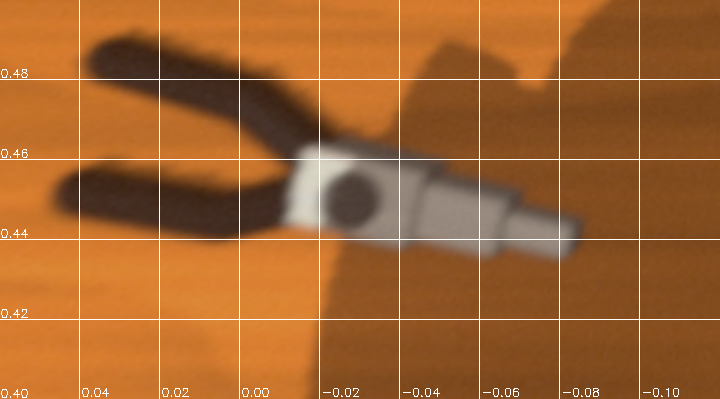

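The file lies flat in the tray's free half, beside the resident file (left crop, around (198,120)). Next, the pliers: pivot at about (0.4505, -0.0285), nose azimuth about -103°.

play_rows(deltas="-2.9 17.65 -4 0 0 0.14 0.6; -2.9 17.65 -4 0 0 0.14 0.6; -2.9 17.65 -4 0 0 0.14 0.6; -2.9 17.65 -4 0 0 0.14 0.6; -2.9 17.65 -4 0 0 0.14 0.6")

```text
time: 9.65
tool_pos: [0.4649, -0.1163, 0.2798]
tool_rot: [39.8, 90.0, -103.3]
wrist_force: [0.3, 0.4, 0.1]
width: 0.599
```

play_rows(deltas="-2.9 17.65 -4 0 0 0.14 0.6; -2.9 17.65 -4 0 0 0.14 0.6; -2.9 17.65 -4 0 0 0.14 0.6; -2.9 17.65 -4 0 0 0.14 0.6; -2.9 17.65 -4 0 0 0.14 0.6")

```text
time: 10.15
tool_pos: [0.4504, -0.0281, 0.2597]
tool_rot: [-2.5, 90.0, -105.5]
wrist_force: [0.3, -0.3, -0.1]
width: 0.6
```

play_rows(deltas="0 0 0 0 0 0 0.6; 0 0 0 0 0 0 0.6; 0 0 0 0 0 0 0.6; 0 0 0 0 0 0 0.6; 0 0 0 0 0 0 0.6")

```text
time: 10.65
tool_pos: [0.4508, -0.0294, 0.2598]
tool_rot: [48.4, 90.0, -55.0]
wrist_force: [0.0, -0.5, 0.7]
width: 0.6
```

```bash
python3 - <<'E'
from station import bot
from h import *
s=bot.state(); p=bot.snapshot("wrist")
cv2.imwrite("pics/w5.png",p["image"]); M=wristT(s); print(s["tool_pos"],s["width"],s["time"],np.degrees(np.arctan2(M[1,1],M[0,1])))
b=(.40,.50,-.12,.06); o=grid(wortho(p,s,.009,*b,4000),*b,4000,.02); cv2.imwrite("pics/wo5.png",o)
E
```

```text
[ 0.45080793 -0.02936389  0.25983519] 0.599918318937982 10.65 -13.408858239329794
```

View pics/wo5.png

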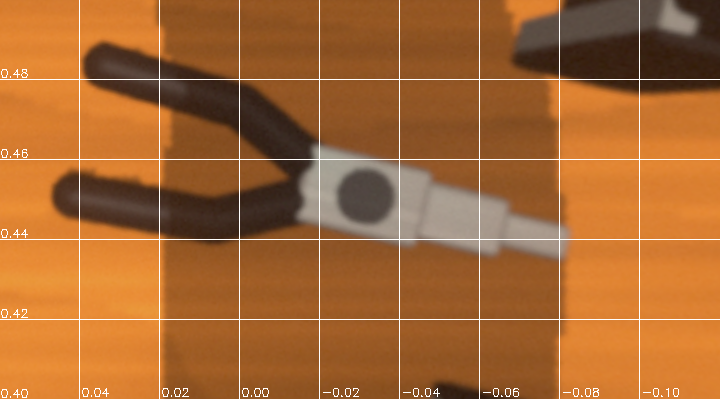

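play_rows(deltas="0 -1.5 -25 0 0 0 0.6; 0 0 -28 0 0 0 0.6; 0 0 -18 0 0 0 0.6; 0 0 -9 0 0 0 0.6; 0 0 -4 0 0 0 0.6")

```text
time: 11.2
tool_pos: [0.45, -0.0309, 0.1817]
tool_rot: [-56.4, 89.7, -159.7]
wrist_force: [-0.4, -0.2, 0.4]
width: 0.604
```

play_rows(deltas="0 0 0 0 0 0 0.6; 0 0 0 0 0 0 0; 0 0 0 0 0 0 0; 0 0 0 0 0 0 0; 0 0 0 0 0 0 0", squeeze=50)

```text
time: 11.7
tool_pos: [0.4503, -0.0306, 0.1832]
tool_rot: [-34.3, 89.8, -137.6]
wrist_force: [-0.5, -0.6, 5.7]
width: 0.201
```

play_rows(deltas="0 0 0 0 0 0 0; 0 0 10 0 0 0 0; 0 0 25 0 0 0 0; 0 0 35 0 0 0 0; 0 0 30 0 0 0 0")

```text
time: 12.2
tool_pos: [0.4498, -0.0304, 0.2838]
tool_rot: [-53.3, 89.7, -156.6]
wrist_force: [0.8, 0.5, -2.3]
width: 0.199
```

```bash
python3 - <<'E'
from station import bot
from h import *
s=bot.state(); p=bot.snapshot("wrist"); q=bot.snapshot("side")
cv2.imwrite("pics/c6.png",np.hstack([cv2.resize(p["image"],(400,300)),cv2.resize(q["image"],(400,300))])); M=wristT(s); print(s["tool_pos"],s["width"],s["time"],np.degrees(np.arctan2(M[1,1],M[0,1])))
E
```

```text
[ 0.44983736 -0.0304399   0.28380308] 0.19909928819119657 12.2 -13.245452001544011
```

View pics/c6.png

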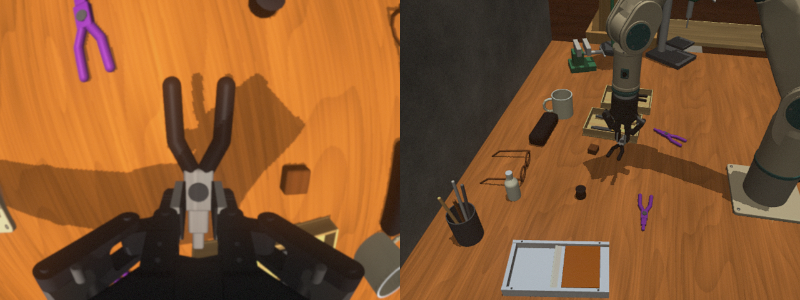

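The arm stopped about 7 mm higher than planned (TCP z 0.183), so the grip is shallow. I'll set the pliers back down on the same spot and grip them lower.

play_rows(deltas="0 0 -20 0 0 0 0; 0 0 -30 0 0 0 0; 0 0 -25 0 0 0 0; 0 0 -15 0 0 0 0; 0 0 -7 0 0 0 0")

```text
time: 12.8
tool_pos: [0.4492, -0.0304, 0.1835]
tool_rot: [-57.3, 89.5, -160.5]
wrist_force: [0.8, -0.1, -0.7]
width: 0.201
```

play_rows(deltas="0 0 -2 0 0 0 0; 0 0 -1 0 0 0 0; 0 0 0 0 0 0 0; 0 0 0 0 0 0 0.5; 0 0 0 0 0 0 0.5")

```text
time: 13.3
tool_pos: [0.45, -0.0305, 0.1823]
tool_rot: [-49.0, 89.7, -152.3]
wrist_force: [0.2, 0.7, -1.0]
width: 0.5
```

```bash
python3 - <<'E'
from station import bot
from h import *
s=bot.state(); p=bot.snapshot("wrist"); q=bot.snapshot("side")
cv2.imwrite("pics/c7.png",np.hstack([cv2.resize(p["image"],(400,300)),cv2.resize(q["image"][200:350,250:450],(400,300))])); M=wristT(s); print(s["tool_pos"],s["width"],s["time"],np.degrees(np.arctan2(M[1,1],M[0,1])),s["joint_positions"])
E
```

```text
[ 0.44998561 -0.03049179  0.18230983] 0.5000130491451676 13.3 -13.257937374038061 [ 10.55770235  44.93941814 -15.1300712  126.33094234  47.56839643
  14.64900684 -60.20767603]
```

View pics/c7.png

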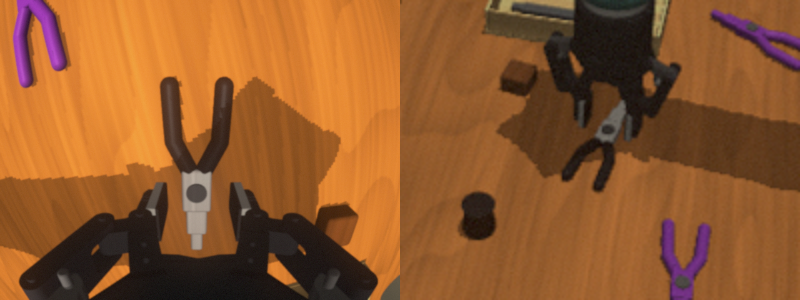

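Joint 6 is at 14.6°, close to its 13.3° limit, so the arm can't go lower this near the base. I'll carry the pliers about 60 mm outward at a few mm height and regrip them deeper there.

play_rows(deltas="0 0 0 0 0 0 0; 0 0 0 0 0 0 0; 0 0 0 0 0 0 0; 0 0 0 0 0 0 0; 0 0 8 0 0 0 0")

```text
time: 13.9
tool_pos: [0.4498, -0.0305, 0.1902]
tool_rot: [-53.5, 89.6, -156.7]
wrist_force: [0.2, 0.7, -1.8]
width: 0.212
```

play_rows(deltas="10 6 2 0 0 0 0; 15 9 0 0 0 0 0; 15 9 0 0 0 0 0; 10 6 0 0 0 0 0; 0 0 0 0 0 0 0")

```text
time: 14.4
tool_pos: [0.5015, 0.0003, 0.1929]
tool_rot: [-53.9, 89.9, -157.1]
wrist_force: [-0.1, -0.1, -0.8]
width: 0.202
```

play_rows(deltas="0 0 -5 0 0 0 0; 0 0 -3 0 0 0 0; 0 0 -2 0 0 0 0; 0 0 0 0 0 0 0; 0 0 0 0 0 0 0.5")

```text
time: 14.9
tool_pos: [0.4996, -0.0008, 0.1826]
tool_rot: [-45.8, 89.7, -149.1]
wrist_force: [0.0, -0.1, 0.4]
width: 0.358
```

play_rows(deltas="0 0 0 0 0 0 0.5; 0 0 0 0 0 0 0.5; 0 0 -3 0 0 0 0.5; 0 0 -3 0 0 0 0.5; 0 0 0 0 0 0 0.5")

```text
time: 15.4
tool_pos: [0.4999, -0.0006, 0.1761]
tool_rot: [-50.5, 89.7, -153.7]
wrist_force: [-0.7, 0.1, -0.7]
width: 0.499
```

```bash
python3 - <<'E'
from station import bot
from h import *
s=bot.state(); p=bot.snapshot("wrist"); q=bot.snapshot("side")
cv2.imwrite("pics/c8.png",np.hstack([cv2.resize(p["image"],(400,300)),cv2.resize(q["image"][200:350,250:450],(400,300))])); M=wristT(s); print(s["tool_pos"],s["width"],s["time"],np.degrees(np.arctan2(M[1,1],M[0,1])),s["joint_positions"])
E
```

```text
[ 0.49994832 -0.00055959  0.17614207] 0.4986277671425988 15.4 -13.26435732194224 [  9.94088651  47.56023353 -19.77171701 118.8115259   43.92431438
  21.27058284 -58.94144309]
```

View pics/c8.png

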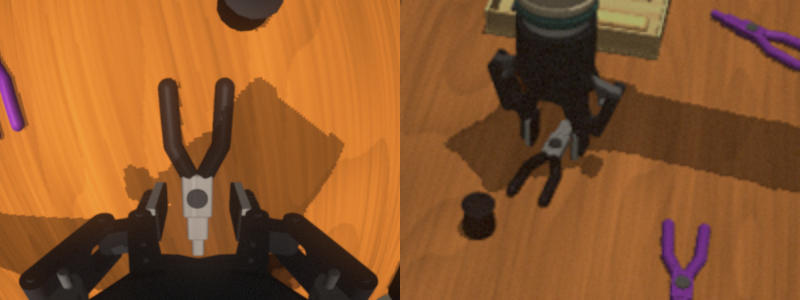

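play_rows(deltas="0 0 0 0 0 0 0; 0 0 0 0 0 0 0; 0 0 0 0 0 0 0; 0 0 0 0 0 0 0; 0 0 0 0 0 0 0", squeeze=50)

```text
time: 16.0
tool_pos: [0.5001, -0.0005, 0.1769]
tool_rot: [-45.7, 89.7, -149.0]
wrist_force: [-2.1, 0.7, 4.5]
width: 0.213
```

play_rows(deltas="0 0 8 0 0 0 0; 0 0 15 0 0 0 0; 0 0 20 0 0 0 0; 0 0 12 0 0 0 0; 0 0 0 0 0 0 0")

```text
time: 16.5
tool_pos: [0.5008, -0.0007, 0.2331]
tool_rot: [-14.1, 89.9, -117.4]
wrist_force: [0.0, -0.3, -1.6]
width: 0.216
```

play_rows(deltas="-3.9 -25 0 0 0 -0.1 0; -3.9 -38 0 0 0 -0.1351 0; -3.9 -38 0 0 0 -0.1351 0; -3.9 -38 0 0 0 -0.1351 0; -3.9 -38 0 0 0 -0.1351 0")

```text
time: 17.0
tool_pos: [0.4801, -0.179, 0.231]
tool_rot: [-48.0, 89.7, 171.7]
wrist_force: [0.9, 0.2, -0.8]
width: 0.214
```

play_rows(deltas="-3.9 -38 0 0 0 -0.1351 0; -3.9 -38 0 0 0 -0.1351 0; -3.9 -38 0 0 0 -0.1351 0; -3.9 -38 0 0 0 -0.1351 0; -3.9 -38 0 0 0 -0.1351 0")

```text
time: 17.5
tool_pos: [0.4604, -0.3691, 0.2307]
tool_rot: [-43.2, 89.7, 137.8]
wrist_force: [0.6, 0.1, -1.3]
width: 0.211
```

play_rows(deltas="0 -16 0 0 0 -0.0351 0; 0 0 0 0 0 0 0; 0 0 0 0 0 0 0; 0 0 0 0 0 0 0; 0 0 0 0 0 0 0")

```text
time: 18.0
tool_pos: [0.4617, -0.3817, 0.2315]
tool_rot: [-55.1, 89.7, 124.4]
wrist_force: [0.4, 0.6, -0.5]
width: 0.218
```

```bash
python3 - <<'E'
from station import bot
from h import *
s=bot.state(); p=bot.snapshot("wrist"); q=bot.snapshot("side")
cv2.imwrite("pics/w9.png",p["image"]); M=wristT(s); print(s["tool_pos"],s["width"],s["time"],np.degrees(np.arctan2(M[1,1],M[0,1])),s["joint_positions"])
b=(.32,.60,-.50,-.32); o=grid(wortho(p,s,.035,*b,2000),*b,2000,.02)
o2=grid(ortho(q,.06,*b,2000),*b,2000,.02);cv2.imwrite("pics/wo9.png",np.hstack([o,o2]))
E
```

```text
[ 0.46174727 -0.38174629  0.23153899] 0.2175629566385815 18.0 -90.49399230231987 [ 45.43644057  45.59332338 -13.71803191 102.45942496  17.28091986
  34.31588908 -69.21441919]
```

View pics/w9.png

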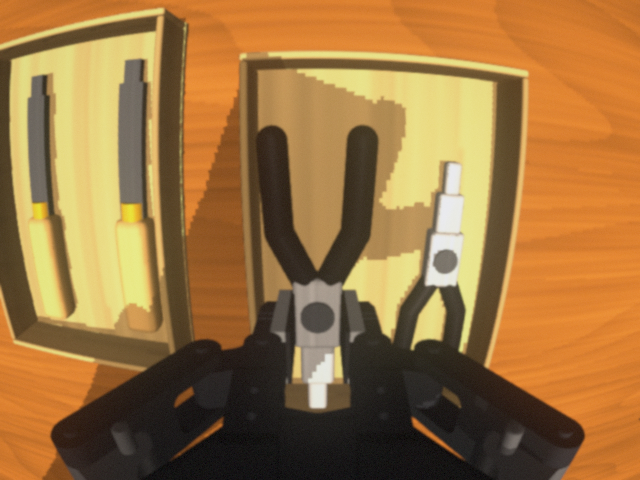

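View pics/wo9.png

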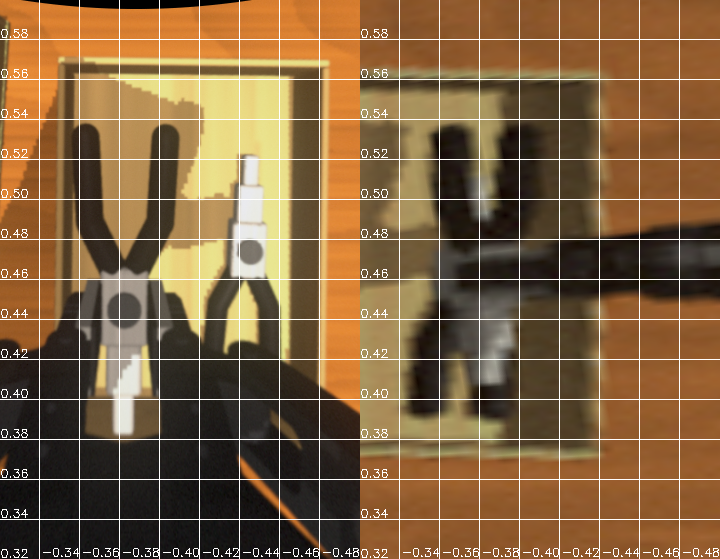

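play_rows(deltas="-1 -3 0 0 0 0 0; 0 0 -15 0 0 0 0; 0 0 -18 0 0 0 0; 0 0 -10 0 0 0 0; 0 0 -4 0 0 0 0")

```text
time: 18.6
tool_pos: [0.4595, -0.3862, 0.1828]
tool_rot: [-42.8, 89.6, 136.6]
wrist_force: [-0.5, 0.5, -0.8]
width: 0.215
```

play_rows(deltas="0 0 -2 0 0 0 0; 0 0 -1 0 0 0 0; 0 0 0 0 0 0 0; 0 0 0 0 0 0 0; 0 0 0 0 0 0 0")

```text
time: 19.1
tool_pos: [0.4603, -0.3867, 0.1821]
tool_rot: [-49.5, 89.8, 129.8]
wrist_force: [0.2, 0.1, -1.2]
width: 0.211
```

play_rows(deltas="0 0 -1 0 0 0 0; 0 0 0 0 0 0 0; 0 0 0 0 0 0 0.32; 0 0 0 0 0 0 0.32; 0 0 0 0 0 0 0.32")

```text
time: 19.6
tool_pos: [0.4601, -0.3865, 0.1807]
tool_rot: [-47.5, 89.7, 131.8]
wrist_force: [-0.1, -0.4, 0.2]
width: 0.322
```

play_rows(deltas="0 0 8 0 0 0 0.32; 0 0 25 0 0 0 0.32; 0 0 40 0 0 0 0.32; 0 0 45 0 0 0 0.32; 0 0 30 0 0 0 0.32")

```text
time: 20.1
tool_pos: [0.4606, -0.3867, 0.3322]
tool_rot: [-83.4, 89.9, 95.9]
wrist_force: [0.6, -0.6, -0.6]
width: 0.322
```

```bash
python3 - <<'E'
from station import bot
from h import *
s=bot.state(); p=bot.snapshot("wrist"); q=bot.snapshot("side")
cv2.imwrite("pics/w10.png",np.hstack([cv2.resize(p["image"],(400,300)),cv2.resize(q["image"][80:300,230:523],(400,300))])); print(s["tool_pos"],s["width"],s["time"],s["joint_positions"])
E
```

```text
[ 0.46058505 -0.38671907  0.33223292] 0.3221228872199919 20.1 [ 47.8900029   37.67644938 -16.86333657  98.7903196   14.25972377
  45.69290076 -66.34841531]
```

View pics/w10.png

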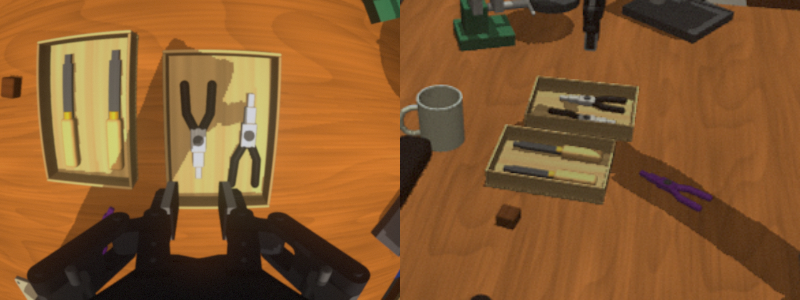

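Both pairs of pliers lie in the right-hand tray and both files in the left one (left crop). Closing the gripper and moving behind the blank.

play_rows(deltas="5 48.4 0 0 0 0.0106 0; 5 48.4 0 0 0 0.0106 0; 5 48.4 0 0 0 0.0106 0; 5 48.4 0 0 0 0.0106 0; 5 48.4 0 0 0 0.0106 0")

```text
time: 20.7
tool_pos: [0.4847, -0.1427, 0.3284]
tool_rot: [-44.4, 89.7, 137.9]
wrist_force: [0.9, 0.5, 0.7]
width: 0.003
```

play_rows(deltas="5 48.4 0 0 0 0.0106 0; 5 48.4 0 0 0 0.0106 0; -9.4 48.4 0 0 0 0.0106 0; -9.4 48.4 0 0 0 0.0106 0; -9.4 48.4 0 0 0 0.0106 0")

```text
time: 21.2
tool_pos: [0.466, 0.0992, 0.3284]
tool_rot: [-40.1, 89.7, 145.3]
wrist_force: [0.0, -0.1, -0.7]
width: 0.0
```

play_rows(deltas="-9.4 48.4 0 0 0 0.0106 0; -9.4 48.4 0 0 0 0.0106 0; -9.4 48.4 0 0 0 0.0106 0; -9.4 48.4 0 0 0 0.0106 0; -9.4 48.4 0 0 0 0.0106 0")

```text
time: 21.7
tool_pos: [0.419, 0.3411, 0.3283]
tool_rot: [-35.7, 89.7, 152.7]
wrist_force: [0.1, 0.1, 0.5]
width: -0.005
```

```bash
python3 - <<'E'
from station import bot
from h import *
s=bot.state(); p=bot.snapshot("wrist"); q=bot.snapshot("side")
cv2.imwrite("pics/w11.png",p["image"]);M=wristT(s); print(s["tool_pos"],s["width"],s["time"],np.degrees(np.arctan2(M[1,1],M[0,1])),s["joint_positions"],bot.finger_overhang)
b=(.40,.70,.25,.47); o=grid(wortho(p,s,.030,*b,2000),*b,2000,.02); cv2.imwrite("pics/wo11.png",o)
E
```

```text
[0.41899139 0.34111675 0.3283145 ] -0.005124127447879137 21.7 -81.53051585354069 [ -31.93368509   33.55431286  -15.15040287  108.64398243   12.72273856
   39.50914084 -136.07259495] 0.1734
```

View pics/w11.png

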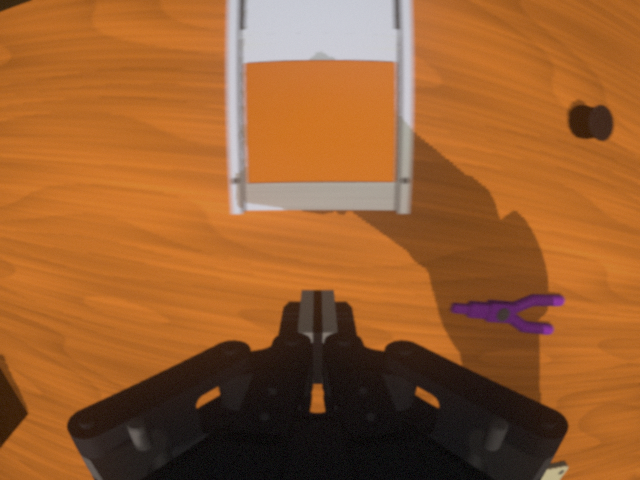

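View pics/wo11.png

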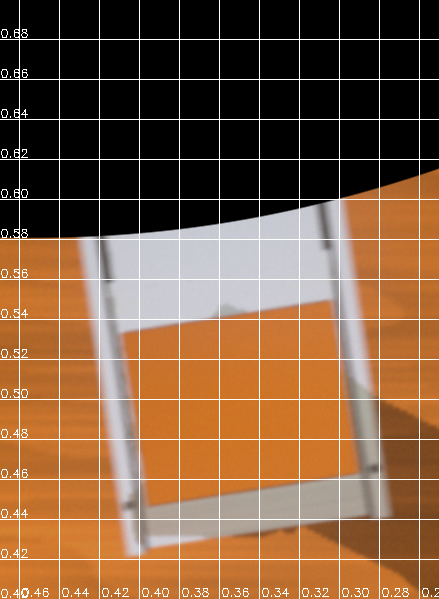

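The wrist view shows the shut fingers at (318,320), lined up with the middle of the blank's rear edge at (320,183). I'll drop to 4.5 mm above the deck, then push along (0.989, 0.150).

play_rows(deltas="0.3 -2 -30 0 0 0.002 0; 0 0 -40 0 0 0 0; 0 0 -35 0 0 0 0; 0 0 -18 0 0 0 0; 0 0 -7 0 0 0 0")

```text
time: 22.3
tool_pos: [0.4194, 0.3365, 0.1964]
tool_rot: [-7.5, 89.6, -179.0]
wrist_force: [-0.7, -0.1, 0.4]
width: -0.002
```

play_rows(deltas="0 0 0 0 0 0 0; 0 0 0 0 0 0 0; 0 0 0 0 0 0 0; 0 0 0 0 0 0 0; 0 0 0 0 0 0 0")

```text
time: 22.8
tool_pos: [0.4205, 0.3375, 0.1994]
tool_rot: [-64.0, 89.7, 124.5]
wrist_force: [0.8, -0.4, 0.1]
width: -0.0
```

```bash
python3 - <<'E'
from station import bot
from h import *
s=bot.state(); p=bot.snapshot("wrist"); q=bot.snapshot("side")
cv2.imwrite("pics/w12.png",np.hstack([cv2.resize(p["image"],(400,300)),cv2.resize(q["image"][330:480,140:340],(400,300))]));M=wristT(s); 
Z=[]
for i in range(3): bot.snapshot("wrist"); Z.append(bot.state()["tool_pos"])
d=np.mean(Z,0)[:2]-[.5555,.3595]; u=np.array([np.cos(np.radians(8.6)),np.sin(np.radians(8.6))])
print(np.array(Z),s["time"],np.degrees(np.arctan2(M[1,1],M[0,1])),d@u,d@[-u[1],u[0]],s["joint_positions"],s["tool_rot"], M[:,0])
E
```

```text
[[0.42030719 0.33748113 0.19896951]
 [0.42028761 0.33745859 0.19885804]
 [0.42025248 0.33745162 0.19876723]] 22.8 -81.46089230058891 -0.13699243147371154 -0.0015686482659941305 [ -35.14893679   45.37284154   -9.95730767  112.84159452   17.54321683
   23.15512957 -139.84313017] [-64.04637881  89.7358762  124.49296845] [-0.00261056  0.00379939 -0.99998937  0.        ]
```

View pics/w12.png

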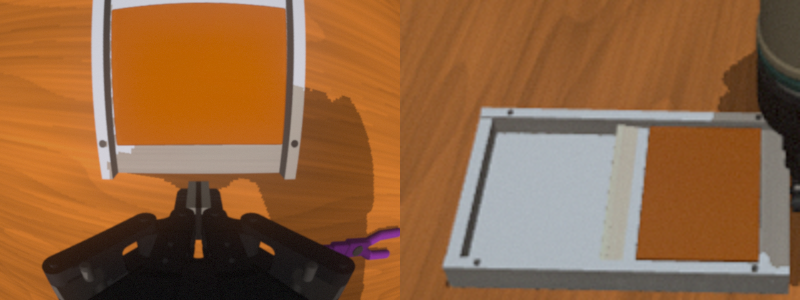

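play_rows(deltas="9.9 1.5 -0.8 0 0 0 0; 9.9 1.5 0 0 0 0 0; 9.9 1.5 0 0 0 0 0; 9.9 1.5 0 0 0 0 0; 9.9 1.5 0 0 0 0 0")

```text
time: 23.55
tool_pos: [0.4707, 0.3449, 0.1977]
tool_rot: [-43.8, 89.7, 144.8]
wrist_force: [-0.3, 0.8, -0.6]
width: 0.0
```

```bash
cat > chk.py <<'E'
from station import bot
from h import *
import sys
s=bot.state(); p=bot.snapshot("wrist"); q=bot.snapshot("side")
cv2.imwrite(sys.argv[1],np.hstack([cv2.resize(p["image"],(400,300)),cv2.resize(q["image"][330:480,140:340],(400,300))]))
d=s["tool_pos"][:2]-[.5555,.3595]; u=np.array([np.cos(np.radians(8.6)),np.sin(np.radians(8.6))])
print(s["time"],s["tool_pos"],d@u,d@[-u[1],u[0]],s["wrist_force"])
E
python3 chk.py pics/p1.png
```

```text
23.55 [0.47068467 0.34488593 0.19774439] -0.0860470150288678 -0.0017668679866850718 [-0.30142102  0.77074485 -0.63764833]
```

View pics/p1.png

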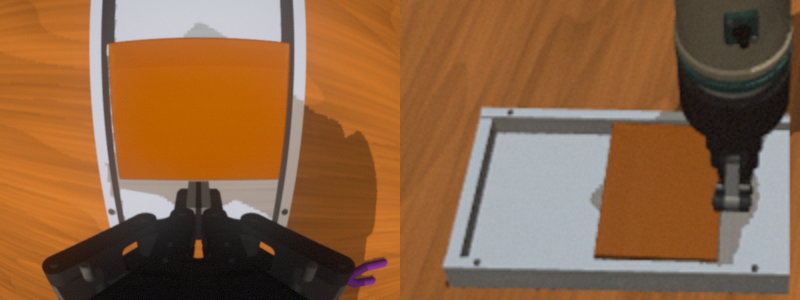

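The blank is sliding straight; its front is now on the lip (right crop, edge at about col 600). Continuing the push.

play_rows(deltas="9.9 1.55 0 0 0 0 0; 9.9 1.55 0 0 0 0 0; 9.9 1.55 0 0 0 0 0; 9.9 1.55 0 0 0 0 0; 9.9 1.55 0 0 0 0 0")

```text
time: 24.15
tool_pos: [0.5201, 0.3528, 0.1979]
tool_rot: [-47.3, 89.7, 141.2]
wrist_force: [-0.7, 0.1, 0.0]
width: 0.004
```

```bash
python3 chk.py pics/p2.png
```

```text
24.15 [0.52012921 0.35278987 0.19785191] -0.0359764933305708 -0.0013454981302994144 [-0.74471017  0.08328953  0.02514181]
```

View pics/p2.png

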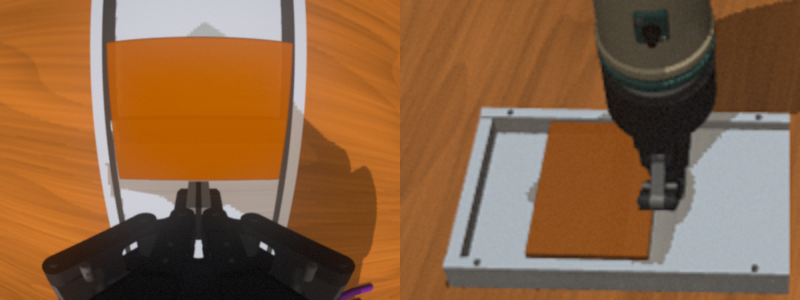

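play_rows(deltas="8.9 1.4 0.3 0 0 0 0; 7.9 1.2 0 0 0 0 0; 6.9 1.1 0 0 0 0 0; 5.9 0.9 0 0 0 0 0; 5 0.7 0 0 0 0 0")

```text
time: 24.75
tool_pos: [0.5544, 0.358, 0.1981]
tool_rot: [-47.3, 89.7, 141.2]
wrist_force: [-0.3, -0.2, -1.2]
width: 0.001
```

```bash
python3 chk.py pics/p3.png
```

```text
24.75 [0.55435817 0.35803502 0.19810918] -0.0013480528038402146 -0.0012777625596798864 [-0.25355461 -0.19325893 -1.22404445]
```

View pics/p3.png

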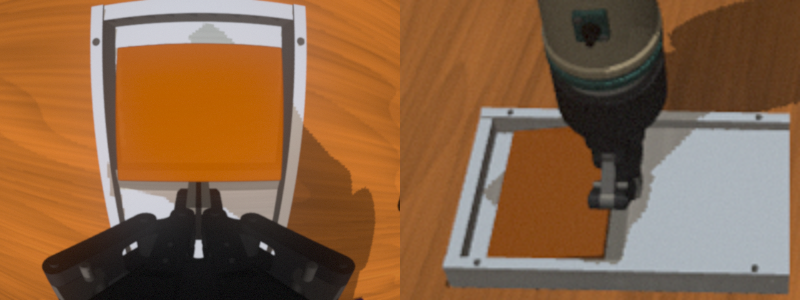

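play_rows(deltas="2 0.3 0 0 0 0 0; 2 0.3 0 0 0 0 0; 2 0.3 0 0 0 0 0; 1 0.15 0 0 0 0 0; 0 0 0 0 0 0 0")

```text
time: 25.35
tool_pos: [0.561, 0.3591, 0.1982]
tool_rot: [-51.7, 89.7, 136.9]
wrist_force: [0.2, -0.7, -0.3]
width: -0.002
```

```bash
python3 chk.py pics/p4.png
```

```text
25.35 [0.56103719 0.35905003 0.19819247] 0.005407648350021969 -0.0012729162020372064 [ 0.22185289 -0.66529824 -0.31580949]
```

View pics/p4.png

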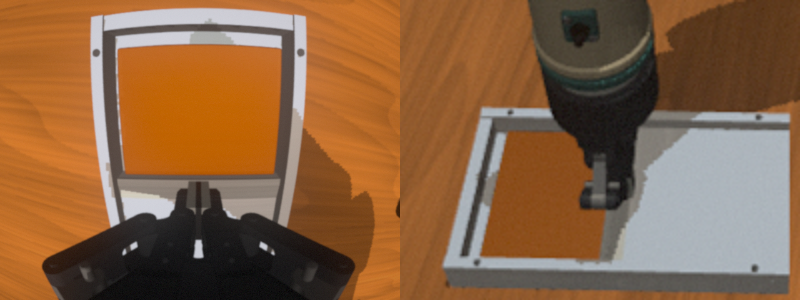

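The blank seems to have dropped: the lip edge shows behind it at row 178. Backing off and checking with depth.

play_rows(deltas="-8 -1.2 0 0 0 0 0; -10 -1.5 10 0 0 0 0; -15 -2.2 35 0 0 0 0; -15 -2.2 45 0 0 0 0; -20 -20 40 0 0 0 0")

```text
time: 25.95
tool_pos: [0.491, 0.3342, 0.3305]
tool_rot: [-76.3, 89.6, 112.4]
wrist_force: [0.1, -0.1, 0.7]
width: 0.005
```

play_rows(deltas="0 -45 10 0 0 0 0; 0 -48 0 0 0 0 0; 0 -48 0 0 0 0 0; 0 -48 0 0 0 0 0; 0 -30 0 0 0 0 0")

```text
time: 26.45
tool_pos: [0.4914, 0.1092, 0.3388]
tool_rot: [-15.7, 89.8, 172.7]
wrist_force: [0.6, -0.4, 0.4]
width: -0.002
```

```bash
python3 - <<'E'
from station import bot
from h import *
s=bot.state();print(s["time"],s["tool_pos"],s["wrist_force"])
u=np.array([np.cos(np.radians(8.6)),np.sin(np.radians(8.6))])
for n in("side","scene"):
    p=bot.snapshot(n); cv2.imwrite(f"pics/f_{n}.png",p["image"]); W=cloud(p).reshape(-1,3)
    d=W[:,:2]-[.5555,.3595]; hx=d@u; hy=d@[-u[1],u[0]]
    hsv=cv2.cvtColor(p["image"],cv2.COLOR_BGR2HSV).reshape(-1,3)
    m=(abs(hx)<.125)&(abs(hy)<.058)&(hsv[:,1]>150)&(W[:,2]<.06)&(hsv[:,0]<25)
    x,y,z=hx[m],hy[m],W[m,2]; A=np.c_[x-.062,y,np.ones_like(x)]; c=np.linalg.lstsq(A,z,rcond=None)[0]
    fl=(hx>.02)&(hx<.11)&(abs(hy)<.05)&~m
    print(n,m.sum(),"x",np.percentile(x,[1,99]).round(4),"y",np.percentile(y,[1,99]).round(4),"plane",c.round(4), "zmed",np.median(z).round(4))
E
```

```text
26.45 [0.49140991 0.10922791 0.33880175] [ 0.64485517 -0.42533658  0.39741718]
side 3506 x [0.0172 0.102 ] y [-0.0532  0.0489] plane [-0.0002  0.0001  0.0165] zmed 0.0165
scene 1689 x [0.0175 0.1024] y [-0.0529  0.0523] plane [0.0038 0.0004 0.016 ] zmed 0.016
```

View pics/f_side.png

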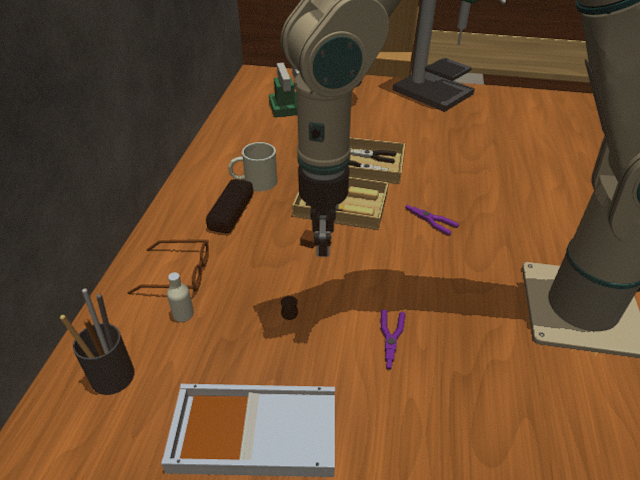

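View pics/f_scene.png

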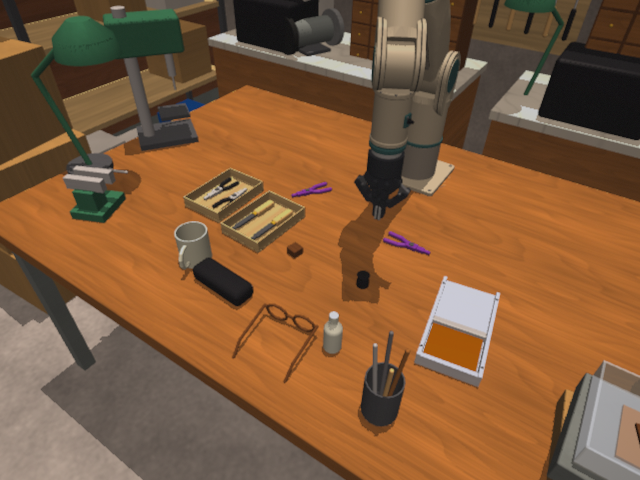

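```bash
python3 - <<'E'
from station import bot
from h import *
ps=[]
for n in("scene",):
    p=bot.snapshot(n); W=cloud(p); 
    ps.append(cv2.resize(p["image"][160:255,175:315],(700,475),interpolation=cv2.INTER_CUBIC))
    Q=W.reshape(-1,3)
    for nm,c,yaw in(("file",(.5035,-.235),-3.3),("pliers",(.4705,-.4145),-.6)):
        u=np.array([np.cos(np.radians(yaw)),np.sin(np.radians(yaw))]); d=Q[:,:2]-c; x=d@u; y=d@[-u[1],u[0]]
        m=(abs(x)<.09)&(abs(y)<.055); print(nm,"max z inside",np.nanpercentile(Q[m,2],[50,95,99.5]).round(4))
cv2.imwrite("pics/final.png",ps[0]); print(bot.state()["time"],bot.state()["joint_vel"].round(2))
E
```

```text
file max z inside [0.0074 0.0221 0.0244]
pliers max z inside [0.0063 0.0172 0.0198]
26.6 [-2.87  0.72 -2.52 -1.65 -0.67 -0.59 -0.55]
```

View pics/final.png

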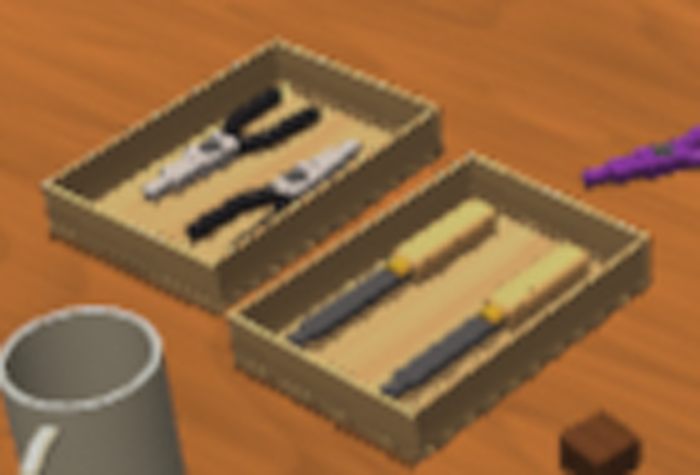

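The crop shows both pairs of pliers flat in the left tray and both files flat in the right one, all below the rims.

```bash
python3 -c "
from station import bot
print(bot.sign_off())"
```

```text
the job is handed in; nothing more can be done
None
```

The job is handed in at about 26.6 s of the 58 s. The file lies in the file tray, the black pliers lie in the pliers tray, and the blank is in the pocket.

- **Last checks:**
  - **Tools:** all four lie flat in their trays, at most about 24 mm high in the file tray and 20 mm in the pliers tray, against the 35 mm rim.
  - **Blank:** it lies flat to within 0.004 rad. Its top is at about 16 mm, which puts its underside on the 8 mm floor. Its centre is at holder x ≈ 60 mm and within about 2 mm of the middle sideways.
  - **Everything else:** the robot was clear of everything. The bystanders looked unmoved in the pictures, but I did not measure them.
- **What went off plan:** the first grip on the pliers was too shallow, because joint 6 was near its limit that close to the base. I set them down on the same spot, carried them about 60 mm outward at a few mm height, gripped them deeper and then placed them.
- **Small disagreement:** the wrist camera and the fixed cameras differed by about 2–3 mm on the tray positions. I used values between the two.

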